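# Slide the fuse fixture plate out to its line and hold it

## Robot

A 6-joint arm with a two-finger parallel gripper is mounted at the origin on the work surface. World frame = base frame: x ahead of the robot, y to its left, z up, the work surface at z = 0. Lengths are in mm, angles in rad, forces in N, time in s.
With the tool pointing down it reaches from about 275 to 750 mm from the base axis. Payload 10.2 kg.
Tool frame: the origin (TCP) lies at the very end of the fingers, on their centre line; the grasp point (between the pads) lies 19 mm behind it; x points along the fingers, z is the direction in which the jaws open and shut, and the axes are right-handed (so a half turn about x gives the same grasp; the last joint's range is limited). The gripper opens to 85 mm and grips with 20 to 120 N. Pads are 22 mm wide; open, the fingers measure 114 mm over their backs; the gripper's body (76 mm by 85 mm) begins 54 mm behind the grasp point. The pads swing forward as they close: fully open they stand 13 mm farther back than shut.
Start: joints at [-1.565, 0.313, 1.498, -0, 1.331, -0.223], TCP at [119.061, -511.327, 231.294] pointing down, gripper open.
Joint ranges: [-2.94, 2.94], [-0.97, 2.17], [0.19, 2.56], [-1.23, 4.37], [0.02, 3.11], [-2.88, 2.88]. Speed limits (rad/s): [2.39, 2.39, 3.01, 3.14, 3.14, 3.14].

## Interface

Orientations are given as a unit quaternion [w, x, y, z].
In Python, from rig import sense, vision, job gives the robot as it stands. The module is installed in compiled form; this text tells all that it offers.
- The arm moves only by the shell command python3 -m pendant 'ROWS' [FORCE]. ROWS is JSON, a list of rows, each a list of 7 numbers: the turn, a rotation vector about the tool's x, y, z in rad, then the shift along the tool's x, y, z in cm, then the opening, from 0 (shut) to 1 (fully open). A call has exactly 5 rows; each row is the pose to reach, as a shift and turn from the pose commanded when the call began, along the tool's axes at that moment; what a row does not reach only later rows make up. A row lasts 1/8 s, in which the tool goes at most 62.5 mm and 10.7 degrees, less where a joint would pass 70% of its speed; a pose out of reach is approached as far as the arm can. A call with a gripper value outside its range is refused whole. The fingers move at their own pace and stop on an object; FORCE is the grip in N (left out, the last holds). Time passes only in rows, so rows that repeat a pose let the fingers close, or fill a call up. It gives the time, the measured TCP pose, the force and the opening at its end, in the units of the state.
- sense(): the state, without advancing time (a new reading comes with each control period).
- vision.capture(name): name is "side" or "top" or "wrist"; returns the picture (480x640x3 uint8, red, green, blue); there is no depth.
- vision.calibration(name): a dict with "K" (3x3 intrinsics, pixels), "extrinsics" (4x4, takes a point from camera to world coordinates). Camera axes: x right, y up, looking along -z (the intrinsics and any distortion apply to the point x, -y, -z); pixel columns grow to the right and rows downward; lengths in mm; the calibration is good to about 2 mm. A picture is of the moment at which its call begins: read the wrist's pose just before it. calibration takes no time and is no camera call; for the wrist camera it gives the pose at the moment of the call.
- job.finish_job(): hands the job in, once; it reports no verdict.
The state is a dict: "time_s": time; "joints": joint angles; "dq": joint speeds; "tau": joint torques, N m; "eef_pos": TCP position; "ee_rot": TCP orientation; "force": force on the tool from outside, world axes, zero at the start; "wrist_torque": the same for the moment, N m; "grip_width": opening from 0.0 (shut) to 1.0 (fully open).
Only numpy, scipy, OpenCV 4.12 (cv2) and the standard library are available. Lean on these libraries where they do the work, as an engineer would, in place of code of your own. Each camera call takes 0.05 s, during which the arm holds its last target.

## Task

Take the loose barrier sheet that leans on the fixture plate's handle and, without dropping it, stand it on edge in the free middle slot of the grey rack. Then slide the plate (never lifting it off or letting it tip) outward over the yellow front edge of its stand until the white line across it lies right along that edge, and finish holding it there, level and steady: beyond the edge it is nose-heavy, and the terminals must be reachable from below. Leave everything else where it is.

Things in the scene. Friction and masses are not known exactly. Their poses are not given: they have to be found in the camera images.
- stand: Fixed grey sheet-steel stand, 285 mm long (its x), 170 mm wide (its y), flat top 100 mm above the cart, open below; bare edges without rims or guides. Origin: centre of its underside, on the cart. Its +x points outward, to the yellow-painted front edge the plate slides over; its position and yaw vary.
- stand_edge (a point): Middle of the stand's front top edge (142.5 mm along +x from the stand's origin, at the height of the stand's top, 100 mm). Axes as the stand's: +x outward, y along the edge.
- plate: Loose dark-brown laminate plate, 280 (x) x 110 (y) x 8 mm, 0.57 kg +-15 percent, flat on the stand, askew up to 5 degrees, overhanging 40 to 65 mm at the start. Origin: centre of underside; +x to the outer end, where four silvery fuse contacts rise 46 mm above the underside (x = 28 to 136 mm). Centre of mass at x = +15 mm: unheld it tips at 125 mm overhang; with the line at the edge it overhangs 170 mm.
- plate_handle (a point): Middle of the bar of the bright aluminium bow handle fixed on the plate's inner end: at x = -112 mm in the plate's frame, 42 mm above its underside (34 mm above its top face). The bar runs along the plate's y: 100 mm long, 14 mm thick along the plate's x, 12 mm high; 28 mm free space under it, posts 12 mm wide at both ends. Axes as the plate's.
- line_left (a point): Left (+y) end of the white line, 4 mm wide, painted straight across the plate's top face at x = -30 mm in the plate's frame; this point is on the top face at the line's middle, y = +55 mm.
- line_right (a point): Right (-y) end of the same white line, y = -55 mm.
- barrier: Loose yellow-green glass-fibre sheet, 96 x 96 mm square, 8 mm thick, 120 g. At the start its lower edge stands on the plate and it leans 16 degrees from upright, toward the inner end, on the outer side of the handle's bar; its upper 50 mm is free above the bar. Origin: middle of its lower edge face; z up the sheet (96 mm), y along its width, x through its thickness (+x: face toward the plate's outer end).
- barrier_center (a point): Centre of that barrier sheet. Axes as the barrier's.
- rack: Fixed grey plastic rack on the cart, 168 (x) x 100 (y) x 30 mm high, on either side of the stand. Three slots run along its y, 45 mm apart in x, open at both ends and the top: 11 mm wide, 22 mm deep, floor 8 mm above the cart, mouth edges rounded (4 mm). The outer two hold parked barriers, the middle one is free. Origin: centre of its underside.
- rack_slot (a point): Middle of the floor of the free middle slot, 8 mm above the cart. Axes as the rack's: x across the slot, y along it. The barrier's centre is 48 mm above this point when it stands in the slot.
- parked_a: A like barrier sheet (96 x 96 mm square, 8 mm thick, 120 g) standing upright, loose, in the outer slot at the rack's x = -45 mm; its top is 104 mm above the cart. Leave it alone.
- parked_b: The same in the outer slot at the rack's x = +45 mm. Leave it alone.
- canister: A bystander; leave it alone. Screw-top aluminium canister, 68 mm diameter, 112 mm tall, upright on the cart, on the side opposite the rack; origin: centre of its underside.
- spacer: A bystander; leave it alone. Blue anodised spacer block, 50 x 30 x 30 mm; origin: centre of its underside.
- cap: A bystander; leave it alone. Red polypropylene holder cap, 38 mm diameter, 34 mm tall; origin: centre of its underside.
- boot: A bystander; leave it alone. Small black rubber contact boot, 32 mm diameter, 30 mm tall; origin: centre of its underside.
Mind the look-alikes: they are no part of the job. There is more than one size of the rack; the job needs the smaller.

How it is judged:
By the outcome, as a careful person would: the job done as asked, in the order asked, and still so for the second after the job is handed in, while the arm keeps its last pose, push and grip.
It also fails if it takes over 56 s, if anything falls off the work surface, if the arm or the gripper's body presses on something with over 40 N, if the wrist force passes 120 N, or if a joint passes its speed limit or range.

## Working session

There is one attempt and no reset: what is moved stays moved. The work goes in short steps, Python scripts to look and compute and a shell command to move; the robot and the scene stay as the last step left them, time stands still between calls to the robot, and variables do not carry over. Pictures are saved under pics/ and viewed, and the job is handed in when it is done.

```bash
mkdir -p pics
cat > h.py <<'E'
import numpy as np, cv2
from rig import sense, vision, job
def cap(n,f):
    im=vision.capture(n); cv2.imwrite('pics/'+f+'.png',cv2.cvtColor(im,cv2.COLOR_RGB2BGR)); return im
E
python3 - <<'E'
from h import *
s=sense(); print(s)
for n in("side","top","wrist"):
    c=vision.calibration(n); print(n,c)
    cap(n,n+'0')
E
```

```text
{'time_s': 0.0, 'joints': array([-1.56540193e+00,  3.13442836e-01,  1.49843422e+00, -5.53568078e-06,
        1.33100736e+00, -2.23401464e-01]), 'dq': array([ 9.86388356e-05,  5.55055498e-04,  1.05440344e-03,  4.16381138e-04,
       -7.83772467e-04, -2.66484897e-03]), 'tau': array([ 4.55157738e-05, -4.12265217e+01, -2.59744781e+01, -2.02791716e-04,
        4.19409393e-03,  1.56622001e-06]), 'eef_pos': array([ 119.05718945, -511.0570522 ,  230.73982392]), 'ee_rot': array([ 0.55351893,  0.44001207,  0.55409368, -0.43930214]), 'force': array([0.10251999, 0.25493379, 0.43465916]), 'wrist_torque': array([0.02132782, 0.01233499, 0.01350352]), 'grip_width': 0.999955416768727}
side {'K': array([[611.34514615,   0.        , 321.63977987],
       [  0.        , 611.34514615, 236.55911512],
       [  0.        ,   0.        ,   1.        ]]), 'extrinsics': array([[-9.93561819e-01,  9.22540467e-02, -6.57579105e-02,
         4.04844077e+02],
       [-1.12510831e-01, -7.35479896e-01,  6.68139683e-01,
         8.53358954e+02],
       [ 1.32749683e-02,  6.71236556e-01,  7.41124323e-01,
         1.065
[... 442 characters left out ...]
-01],
       [-7.44459742e-03,  7.30985896e-02,  9.97296934e-01,
         1.25815570e+03],
       [ 0.00000000e+00,  0.00000000e+00,  0.00000000e+00,
         1.00000000e+00]])}
wrist {'K': array([[351.49756601,   0.        , 318.86815064],
       [  0.        , 351.49756601, 235.69055006],
       [  0.        ,   0.        ,   1.        ]]), 'extrinsics': array([[ 2.26595020e-01,  9.21626074e-01,  3.15055671e-01,
         2.00597615e+02],
       [-9.73988909e-01,  2.14595654e-01,  7.27620155e-02,
        -4.92330740e+02],
       [-5.50207122e-04, -3.23348240e-01,  9.46279881e-01,
         3.74130264e+02],
       [ 0.00000000e+00,  0.00000000e+00,  0.00000000e+00,
         1.00000000e+00]])}
```

View pics/side0.png

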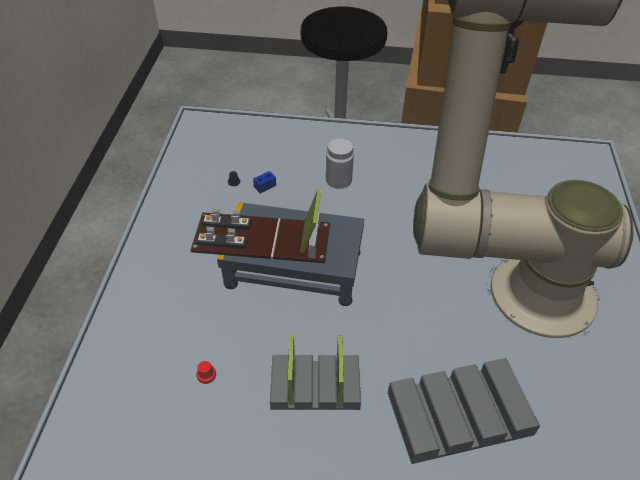

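View pics/top0.png

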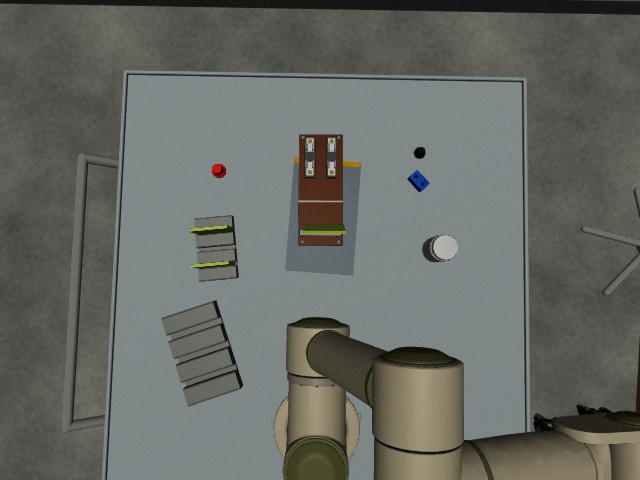

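View pics/wrist0.png

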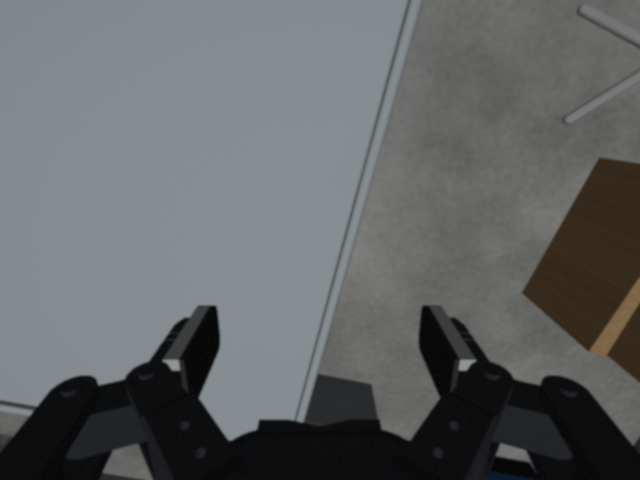

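The small rack with two parked sheets is at top (216,248) and side (315,382). The larger, empty look-alike rack is at top (202,352) and side (462,408), so it is the wrong one. There are three yellow-green sheets. The leaning one is at top (323,230) and side (312,222). The two parked ones are at top (210,229) and (210,265). I'll take close crops of both next.

Run:
```python
import cv2
t=cv2.imread('pics/top0.png'); s=cv2.imread('pics/side0.png')
def c(im,x,y,w,h,k,f): cv2.imwrite('pics/'+f+'.png',cv2.resize(im[y:y+h,x:x+w],None,fx=k,fy=k,interpolation=cv2.INTER_CUBIC))
c(t,270,125,110,155,3.8,'tc1')
c(t,180,205,70,85,7,'tc2')
c(s,180,180,200,140,4,'sc1')
c(s,260,330,110,85,7,'sc2')
```

```text
(no output)
```

View pics/tc1.png

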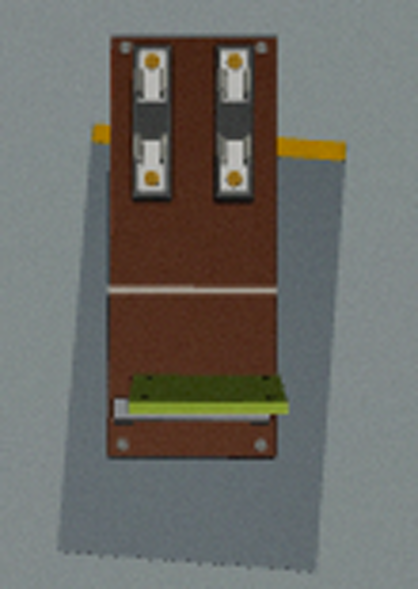

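View pics/tc2.png

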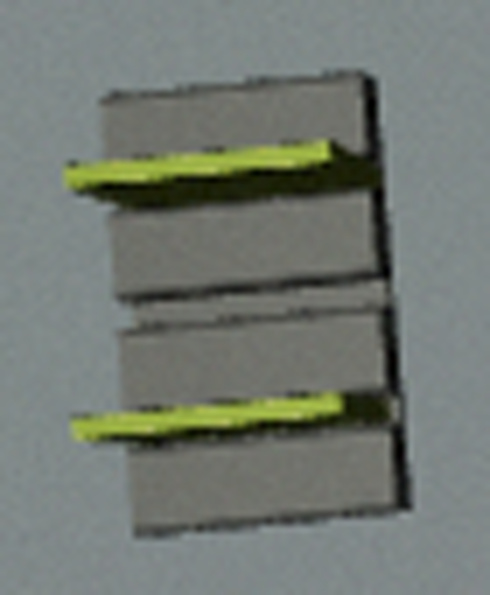

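View pics/sc1.png

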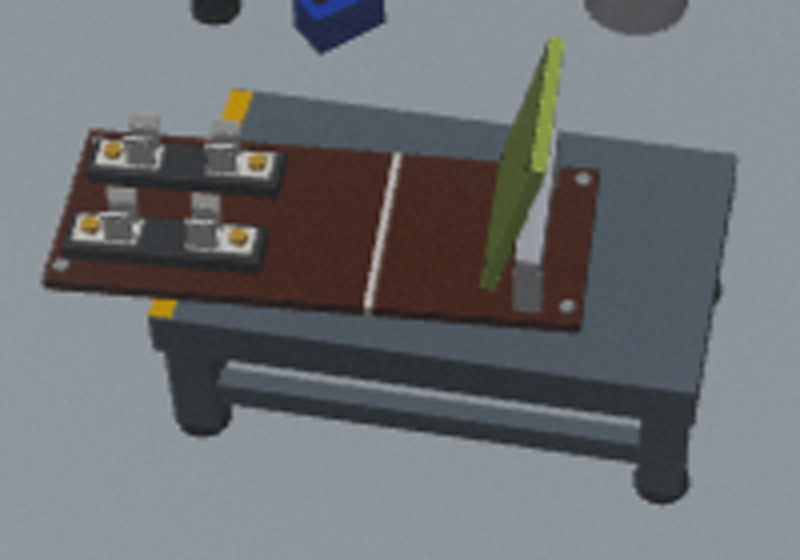

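View pics/sc2.png

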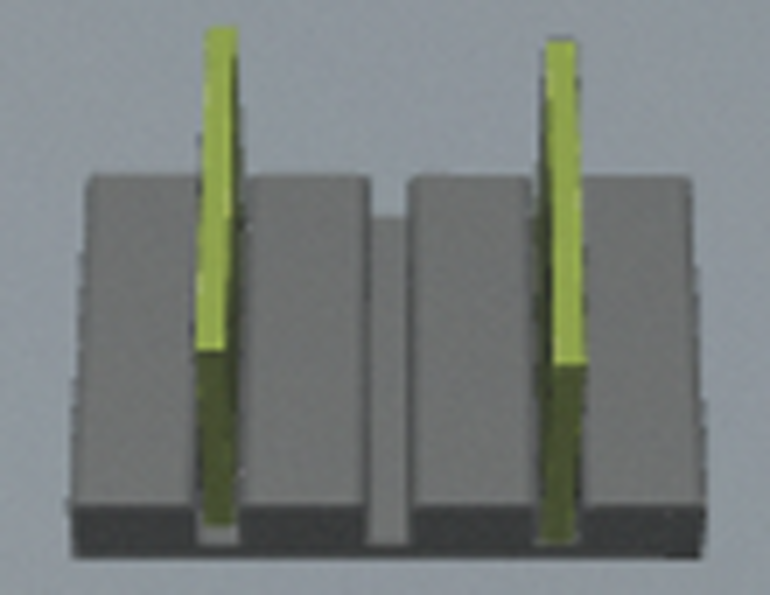

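```bash
cat >> h.py <<'E'
def w(n,uv,z,c=None):
    c=c or vision.calibration(n); K=c['K'];E=c['extrinsics']
    d=np.array([(uv[0]-K[0,2])/K[0,0],-(uv[1]-K[1,2])/K[1,1],-1.]); d=E[:3,:3]@d; o=E[:3,3]
    return (o+d*(z-o[2])/d[2])
def proj(n,p,c=None):
    c=c or vision.calibration(n);K=c['K'];E=c['extrinsics']
    q=E[:3,:3].T@(np.asarray(p,float)-E[:3,3]); return np.array([K[0,2]+K[0,0]*q[0]/-q[2],K[1,2]+K[1,1]*q[1]/q[2]])
E
python3 - <<'E'
from h import *
def go(n,o,k,z,pts):
    out=[]
    for p in pts:
        u=((p[0]+.5)/k-.5+o[0],(p[1]+.5)/k-.5+o[1]); out.append(w(n,u,z)[:2])
    out=np.array(out); print(out.round(1).tolist(), 'mean',out.mean(0).round(1)); return out
def ang(a,b): d=b-a; return np.degrees(np.arctan2(d[1],d[0])).round(2)
T=(270,125);S=(180,180)
print('plate top');P=go('top',T,3.8,108,[(110,37),(277,38),(276,458),(108,457)]); print(ang(P[3],P[0]),ang(P[2],P[1]))
print('plate side');Q=go('side',S,4,108,[(90,130),(44,285),(582,328),(600,170)]);print(ang(Q[3],Q[0]),ang(Q[2],Q[1]))
print('line');go('top',T,3.8,108,[(108,290),(276,290)]);go('side',S,4,108,[(369,312),(397,153)])
print('stand top');P=go('top',T,3.8,100,[(92,124),(346,142),(315,572),(59,549)]);print(ang(P[3],P[0]),ang(P[2],P[1]),ang(P[1],P[0]),ang(P[2],P[3]))
print('stand side');P=go('side',S,4,100,[(235,89),(150,318),(696,393),(737,155)]);print(ang(P[3],P[0]),ang(P[2],P[1]),ang(P[0],P[1]))
print('barrier top edge z200');P=go('top',T,3.8,199,[(129,403),(288,402),(288,414),(129,414)]);print(ang(P[2],P[3]))
P=go('side',S,4,199,[(556,38),(540,168)]); print(ang(P[1],P[0]))
print('rack');P=go('top',(180,205),7,30,[(104,95),(365,72),(398,508),(136,535)]);print(ang(P[3],P[0]),ang(P[2],P[1]),ang(P[1],P[0]))
P=go('side',(260,330),7,30,[(88,176),(72,505),(706,505),(690,176)]);print(ang(P[3],P[0]),ang(P[2],P[1]),ang(P[0],P[1]))
print('slot top');go('top',(180,205),7,30,[(118,298),(386,274),(386,307),(120,328)])
go('side',(260,330),7,30,[(368,178),(366,505),(412,505),(410,178)])
print('parked tops');
for p in ([(65,178),(330,151)],[(72,428),(340,403)]): X=go('top',(180,205),7,104,p);print(ang(X[1],X[0]))
E
```

```text
plate top
[[755.6, 61.3], [757.2, -49.5], [477.9, -54.0], [476.1, 55.6]] mean [616.7   3.4]
1.17 0.91
plate side
[[757.1, -49.0], [753.4, 63.2], [475.0, 57.6], [477.4, -53.9]] mean [615.7   4.5]
1.0 1.15
line
[[586.1, 58.4], [588.4, -51.9]] mean [587.2   3.2]
[[584.3, 60.5], [588.1, -52.8]] mean [586.2   3.9]
stand top
[[698.7, 72.3], [690.0, -97.0], [404.3, -81.2], [415.6, 86.6]] mean [552.2  -4.8]
-2.89 -3.17 87.05 86.15
stand side
[[687.5, -98.2], [696.7, 71.8], [414.1, 86.1], [404.7, -82.2]] mean [550.8  -5.6]
-3.23 -2.91 86.88
barrier top edge z200
[[503.1, 39.4], [505.8, -56.3], [498.5, -56.5], [496.4, 39.2]] mean [501.   -8.6]
91.24
[[502.7, -58.0], [499.8, 34.6]] mean [501.2 -11.7]
-88.19
rack
[[546.5, 337.3], [557.5, 238.2], [392.4, 219.8], [380.1, 318.3]] mean [469.1 278.4]
6.52 6.34 96.29
[[557.3, 239.4], [545.0, 337.6], [379.9, 317.8], [391.3, 219.3]] mean [468.4 278.5]
6.92 6.85 97.15
slot top
[[469.3, 328.7], [480.7, 227.4], [468.1, 227.0], [458.0, 327.5]] mean [469.  277.7]
[[480.1, 230.7], [468.5, 328.5], [456.5, 327.0], [468.5, 229.3]] mean [468.4 278.9]
parked tops
[[507.7, 329.6], [519.4, 235.3]] mean [513.6 282.5]
97.08
[[418.7, 323.4], [429.7, 228.4]] mean [424.2 275.9]
96.59
```

```bash
cat >> h.py <<'E'
from scipy.spatial.transform import Rotation as Ro
def Rs(s=None):
    q=(s or sense())['ee_rot']; return Ro.from_quat([q[1],q[2],q[3],q[0]])
def tool(yaw,tilt,flip=1):
    """tool rot: fingers down; jaws along sheet x. yaw deg, tilt deg lean toward -x"""
    y,t=np.radians([yaw,tilt]); Z=Ro.from_euler('z',yaw,degrees=True)
    tx=Z.apply([np.sin(t),0,-np.cos(t)]); tz=flip*Z.apply([np.cos(t),0,np.sin(t)])
    ty=np.cross(tz,tx); return Ro.from_matrix(np.c_[tx,ty,tz])
def delta(p,R):
    s=sense(); R0=Rs(s); rv=(R0.inv()*R).as_rotvec(); sh=R0.inv().apply(np.asarray(p)-s['eef_pos'])/10
    print('rv',rv.round(3),'deg',np.degrees(np.linalg.norm(rv)).round(1),'shift cm',sh.round(2)); return rv,sh
def st():
    s=sense(); m=Rs(s).as_matrix(); print('t',round(s['time_s'],2),'p',s['eef_pos'].round(1),'x',m[:,0].round(3),'z',m[:,2].round(3),'yaw',np.degrees(np.arctan2(m[1,2],m[0,2])).round(2),'F',s['force'].round(1),'T',s['wrist_torque'].round(2),'g',round(float(s['grip_width']),3),'q',s['joints'].round(2))
E
python3 - <<'E'
from h import *
st()
for f in (1,-1):
    R=tool(1.3,16,f); C=np.array([501.2,-9,201]); 
    delta(C-R.as_matrix()[:,0]*45,R)
E
```

```text
t 0.15 p [ 119.  -511.1  230.9] x [-0.     0.001 -1.   ] z [ 0.227 -0.974 -0.001] yaw -76.89 F [-0.2  0.7 -0.3] T [-0.03  0.    0.03] g 0.999 q [-1.57  0.31  1.5  -0.    1.33 -0.22]
rv [-1.355 -0.235  0.19 ] deg 79.6 shift cm [ -1.29  47.39 -40.49]
rv [1.764 0.201 0.249] deg 102.7 shift cm [ -1.29  47.39 -40.49]
```

```bash
python3 -m pendant '[[-0.13,-0.02,0.02,-0.5,4.5,-3.9,1],[-0.27,-0.05,0.04,-1,9.3,-8,1],[-0.4,-0.07,0.06,-1.5,14,-12,1],[-0.54,-0.09,0.08,-2,19,-16,1],[-0.68,-0.12,0.1,-2.5,23.7,-20.2,1]]' 30
python3 - <<'E'
from h import *
st()
R=tool(1.3,16,1); C=np.array([501.2,-9,201]); 
delta(C-R.as_matrix()[:,0]*55,R)
E
```

```text
time_s: 0.78
eef_pos: [303.4, -261.3, 256.2]
ee_rot: [0.722, 0.229, 0.613, -0.226]
force: [1.5, -0.0, 0.2]
grip_width: 0.999
t 0.78 p [ 303.4 -261.3  256.2] x [ 0.147 -0.046 -0.988] z [ 0.781 -0.607  0.144] yaw -37.84 F [ 1.5 -0.   0.2] T [ 0.02  0.02 -0.01] g 0.999 q [-1.08 -0.07  1.88  0.11  1.23 -0.45]
rv [-0.671 -0.111  0.092] deg 39.3 shift cm [ 1.75 31.06 -1.05]
```

```bash
python3 -m pendant '[[-0.13,-0.02,0.02,0.35,6.2,-0.2,1],[-0.27,-0.05,0.04,0.7,12.4,-0.4,1],[-0.4,-0.07,0.055,1.05,18.6,-0.6,1],[-0.54,-0.09,0.075,1.4,24.8,-0.8,1],[-0.671,-0.111,0.092,1.75,31,-1.05,1]]'
python3 - <<'E'
from h import *
cap('wrist','w1'); cap('top','t1'); st()
R=tool(1.3,16,1); C=np.array([501.2,-9,201]); 
delta(C+R.as_matrix()[:,0]*34,R)
E
```

```text
time_s: 1.4
eef_pos: [486.8, -10.3, 253.8]
ee_rot: [0.799, -0.007, 0.602, 0.009]
force: [1.0, -2.0, 0.2]
grip_width: 0.999
t 1.5 p [487.2  -8.  253.2] x [ 0.274  0.009 -0.962] z [0.961 0.026 0.274] yaw 1.54 F [-0.6 -0.8 -0.5] T [-0.02  0.2  -0.01] g 0.999 q [-0.31  0.06  1.77  0.11  1.05 -0.37]
rv [ 0.004 -0.001 -0.002] deg 0.3 shift cm [ 8.8  -0.16 -0.08]
```

View pics/w1.png

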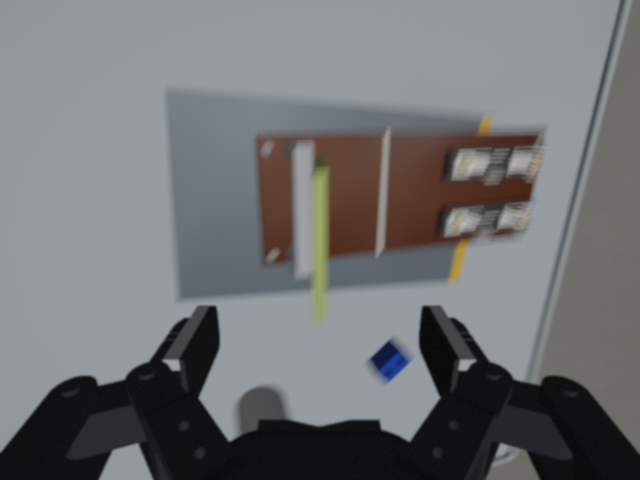

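Run:
```python
from h import *
im=cap('wrist','w2'); c=vision.calibration('wrist')
C=np.array([501.2,-9,201]); y=tool(1.3,16).as_matrix()[:,1]
for sgn in(1,-1): print(proj('wrist',C+sgn*48*y,c).round(1))
cv2.imwrite('pics/w2c.png',cv2.resize(cv2.cvtColor(im,cv2.COLOR_RGB2BGR)[140:340,230:410],None,fx=3,fy=3,interpolation=cv2.INTER_CUBIC))
```

```text
[318.4 180.5]
[318.4 327.2]
```

View pics/w2c.png

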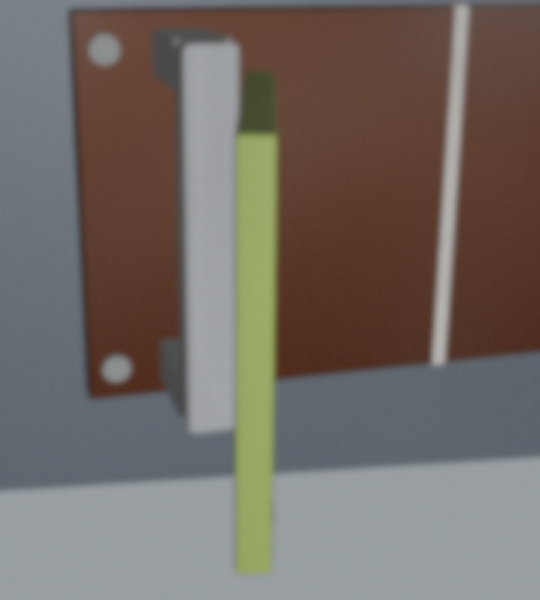

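Run:
```python
from h import *
R=tool(1.5,16,1); delta(np.array([499.5,-10.3,201])+R.as_matrix()[:,0]*34,R)
```

```text
rv [-0.003 -0.002  0.   ] deg 0.2 shift cm [ 8.78 -0.06 -0.14]
```

```bash
python3 -m pendant '[[0,0,0,2.5,-0.03,-0.14,0.6],[0,0,0,5,-0.06,-0.14,0.5],[0,0,0,7,-0.06,-0.14,0.5],[0,0,0,8.4,-0.06,-0.14,0.5],[0,0,0,8.8,-0.06,-0.14,0.5]]'
python3 - <<'E'
from h import *
st()
cap('wrist','w3')
E
```

```text
time_s: 2.17
eef_pos: [508.5, -13.0, 168.2]
ee_rot: [0.798, -0.005, 0.603, 0.007]
force: [0.5, -0.6, -0.2]
grip_width: 0.503
t 2.17 p [508.5 -13.  168.2] x [ 0.273  0.005 -0.962] z [0.962 0.016 0.273] yaw 0.97 F [ 0.5 -0.6 -0.2] T [ 0.02  0.18 -0.03] g 0.503 q [-0.3   0.2   1.85  0.12  0.83 -0.39]
```

View pics/w3.png

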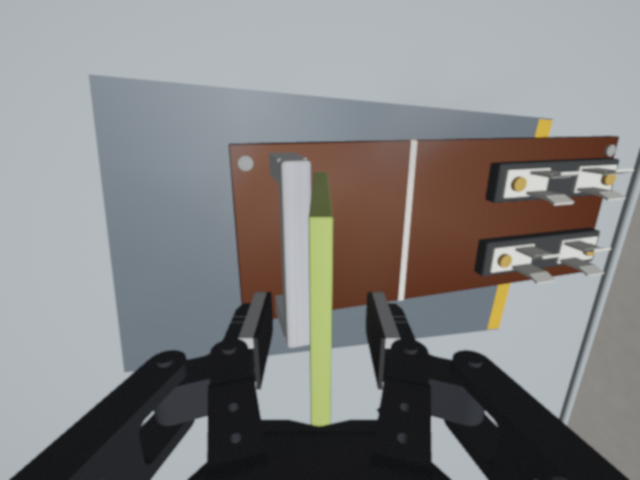

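```bash
python3 -m pendant '[[0,0,0,0,0,0,0.3],[0,0,0,0,0,0,0],[0,0,0,0,0,0,0],[0,0,0,0,0,0,0],[0,0,0,0,0,0,0]]' 40
python3 - <<'E'
from h import *
st()
E
```

```text
time_s: 2.85
eef_pos: [509.0, -12.5, 169.2]
ee_rot: [0.799, -0.006, 0.602, 0.007]
force: [-0.8, -0.4, 6.1]
grip_width: 0.085
t 2.85 p [509.  -12.5 169.2] x [ 0.276  0.005 -0.961] z [0.961 0.018 0.276] yaw 1.05 F [-0.8 -0.4  6.1] T [-0.04  0.01 -0.07] g 0.085 q [-0.3   0.2   1.85  0.12  0.83 -0.39]
```

```bash
python3 -m pendant '[[0,0,0,-0.4,0,0.15,0],[0,0,0,-1.5,0,0.5,0],[0,0,0,-3.5,0,1.1,0],[0,0,0,-6,0,1.8,0],[0,0,0,-8.8,0,2.6,0]]'
python3 - <<'E'
from h import *
st()
cap('side','s3');cap('top','t3');cap('wrist','w4')
R=tool(6.65,0); delta([468.6,278.3,225],R)
E
```

```text
time_s: 3.48
eef_pos: [509.3, -12.4, 261.6]
ee_rot: [0.798, -0.005, 0.603, 0.007]
force: [0.8, -0.4, -0.8]
grip_width: 0.09
t 3.48 p [509.3 -12.4 261.6] x [ 0.274  0.006 -0.962] z [0.962 0.018 0.274] yaw 1.04 F [ 0.8 -0.4 -0.8] T [-0.02  0.17  0.02] g 0.09 q [-0.3   0.11  1.7   0.1   1.07 -0.35]
rv [-0.097  0.28   0.014] deg 17.0 shift cm [ 2.51 29.15 -4.46]
```

View pics/s3.png

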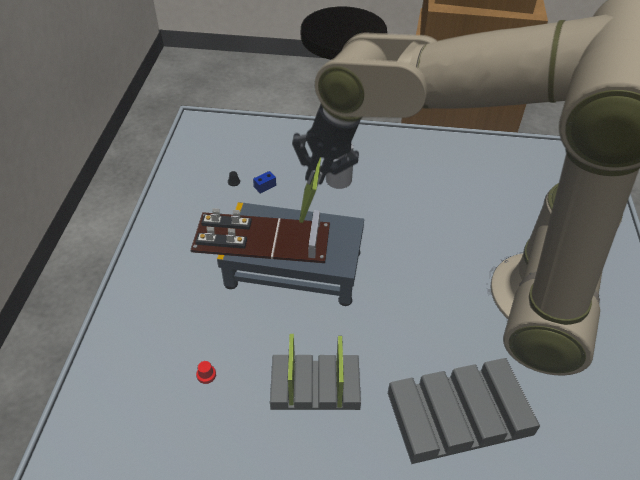

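View pics/w4.png

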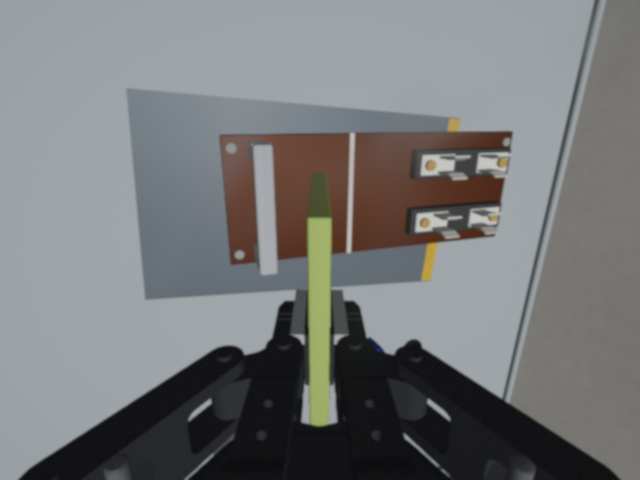

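```bash
python3 -m pendant '[[-0.01,0.03,0,0,2,-0.3,0],[-0.03,0.09,0,0.3,7,-1,0],[-0.05,0.15,0.01,0.9,13,-2,0],[-0.07,0.21,0.01,1.5,19,-3,0],[-0.085,0.26,0.012,2.1,25,-3.9,0]]'
python3 - <<'E'
from h import *
st()
R=tool(6.65,0); delta([468.6,278.3,225],R)
E
```

```text
time_s: 4.25
eef_pos: [472.3, 238.7, 228.0]
ee_rot: [0.711, -0.037, 0.701, 0.037]
force: [0.3, -0.9, -0.6]
grip_width: 0.089
t 4.25 p [472.3 238.7 228. ] x [ 0.014  0.001 -1.   ] z [0.994 0.104 0.014] yaw 5.99 F [ 0.3 -0.9 -0.6] T [ 0.03 -0.05  0.  ] g 0.089 q [ 0.25  0.32  1.5  -0.    1.31  0.14]
rv [-0.012  0.014  0.001] deg 1.1 shift cm [0.3  3.97 0.04]
```

```bash
python3 -m pendant '[[-0.01,0.01,0,1,1.5,0,0],[-0.012,0.014,0,2,3,0.04,0],[-0.012,0.014,0,3,3.8,0.04,0],[-0.012,0.014,0,3.3,3.95,0.04,0],[-0.012,0.014,0,3.3,3.95,0.04,0]]'
python3 - <<'E'
from h import *
st()
ims=[cap('wrist','w5'),cap('side','s5'),cap('top','t5')]; st()
c=lambda im,x,y,w_,h_,k,f: cv2.imwrite('pics/'+f+'.png',cv2.resize(cv2.cvtColor(im,cv2.COLOR_RGB2BGR)[y:y+h_,x:x+w_],None,fx=k,fy=k,interpolation=cv2.INTER_CUBIC))
c(ims[1],250,240,130,180,3.3,'s5c'); c(ims[2],180,200,90,90,6,'t5c')
E
```

```text
time_s: 4.88
eef_pos: [470.3, 275.7, 196.7]
ee_rot: [0.707, -0.041, 0.705, 0.041]
force: [0.7, 0.3, -0.8]
grip_width: 0.088
t 4.88 p [470.3 275.7 196.7] x [ 0.004 -0.    -1.   ] z [0.993 0.115 0.004] yaw 6.59 F [ 0.7  0.3 -0.8] T [ 0.   -0.03 -0.01] g 0.088 q [ 0.32  0.38  1.49 -0.    1.26  0.2 ]
t 5.03 p [470.4 275.9 197.1] x [ 0.005  0.    -1.   ] z [0.993 0.115 0.005] yaw 6.6 F [-0.7 -0.4 -1.4] T [-0.04  0.02 -0.01] g 0.085 q [ 0.32  0.38  1.49 -0.    1.26  0.2 ]
```

View pics/w5.png

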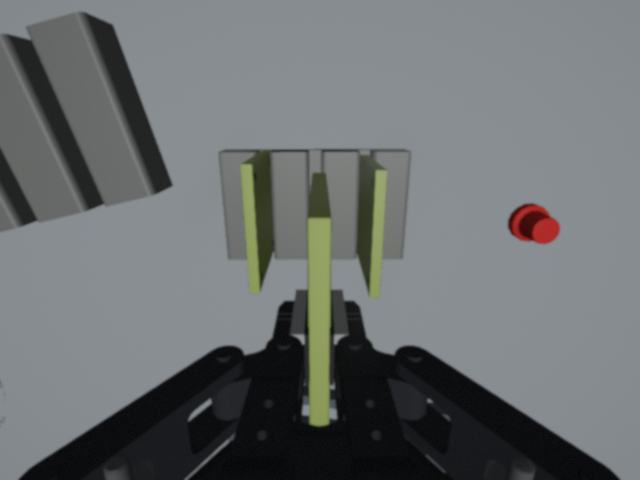

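View pics/s5c.png

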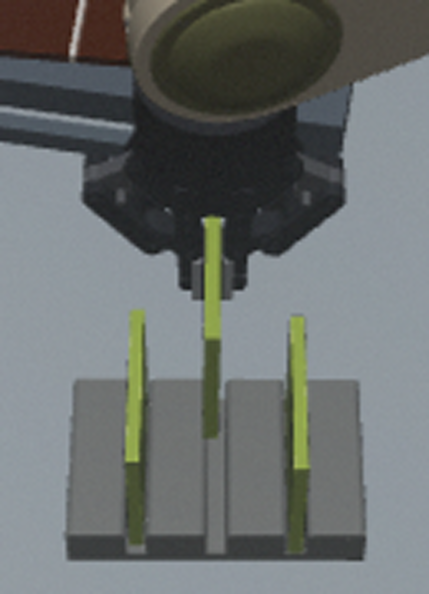

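View pics/t5c.png

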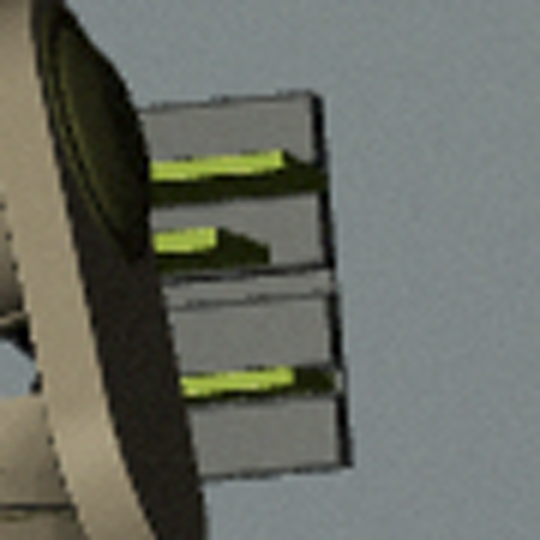

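Run:
```python
from h import *
g=np.radians(6.65); ex=np.array([np.cos(g),np.sin(g)]); ey=np.array([-ex[1],ex[0]]); O=np.array([468.6,278.3])
def f(n,o,k,p,z):
    u=((p[0]+.5)/k-.5+o[0],(p[1]+.5)/k-.5+o[1]); d=w(n,u,z)[:2]-O; print(n,p,'slot x,y',(d@ex).round(1),(d@ey).round(1))
f('top',(180,200),6,(216,237),231); f('top',(180,200),6,(156,242),231)
f('top',(180,200),6,(268,253),135)
f('side',(250,240),3.3,(213,218),231);f('side',(250,240),3.3,(212,338),231);f('side',(250,240),3.3,(210,437),135)
f('side',(250,240),3.3,(215,552),8)
f('side',(250,240),3.3,(216,380),30);f('side',(250,240),3.3,(215,534),30)
# parked
f('side',(250,240),3.3,(132,461),104);f('side',(250,240),3.3,(301,468),104)
f('side',(250,240),3.3,(137,544),8);f('side',(250,240),3.3,(296,552),8)
s=sense(); d=s['eef_pos'][:2]-O; print('tcp',d@ex,d@ey)
```

```text
top (216, 237) slot x,y 3.2 -46.0
top (156, 242) slot x,y 3.4 -23.7
top (268, 253) slot x,y 4.3 -45.6
side (213, 218) slot x,y 2.6 -21.4
side (212, 338) slot x,y 2.8 49.5
side (210, 437) slot x,y 3.4 48.5
side (215, 552) slot x,y 0.2 49.1
side (216, 380) slot x,y 0.2 -49.1
side (215, 534) slot x,y 0.3 49.3
side (132, 461) slot x,y 44.7 45.3
side (301, 468) slot x,y -44.9 49.1
side (137, 544) slot x,y 44.4 44.4
side (296, 552) slot x,y -45.5 48.9
tcp 1.5507425592422566 -2.5780818599272135
```

```bash
python3 -m pendant '[[0,0.005,0,1.5,0,-0.2,0],[0,0.005,0,4,-0.1,-0.32,0],[0,0.005,0,6.5,-0.1,-0.32,0],[0,0.005,0,8.5,-0.1,-0.32,0],[0,0.005,0,9.2,-0.1,-0.32,0]]'
python3 - <<'E'
from h import *
ims=[cap('side','s6'),cap('top','t6')]; st()
c=lambda im,x,y,w_,h_,k,f: cv2.imwrite('pics/'+f+'.png',cv2.resize(cv2.cvtColor(im,cv2.COLOR_RGB2BGR)[y:y+h_,x:x+w_],None,fx=k,fy=k,interpolation=cv2.INTER_CUBIC))
c(ims[0],260,320,110,90,6,'s6c'); c(ims[1],180,200,90,90,6,'t6c')
E
```

```text
time_s: 5.65
eef_pos: [466.6, 274.6, 103.0]
ee_rot: [0.705, -0.041, 0.707, 0.041]
force: [-0.1, 0.6, -0.9]
grip_width: 0.087
t 5.75 p [467.1 274.8 104. ] x [-0.002 -0.001 -1.   ] z [ 0.993  0.116 -0.002] yaw 6.64 F [ 0.6 -0.2 -1. ] T [-0.05 -0.02  0.06] g 0.086 q [ 0.32  0.48  1.61 -0.    1.06  0.2 ]
```

View pics/s6c.png

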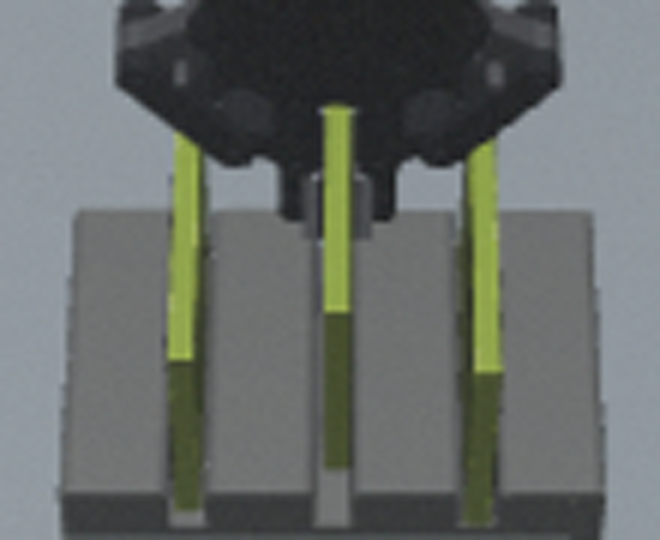

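View pics/t6c.png

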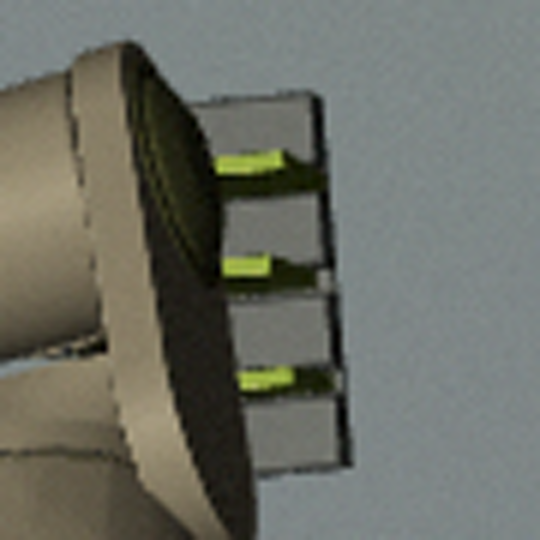

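Run:
```python
from h import *
g=np.radians(6.65); ex=np.array([np.cos(g),np.sin(g)]); ey=np.array([-ex[1],ex[0]]); O=np.array([468.6,278.3])
def f(n,o,k,p,z):
    u=((p[0]+.5)/k-.5+o[0],(p[1]+.5)/k-.5+o[1]); d=w(n,u,z)[:2]-O; print(n,p,'slot x,y',(d@ex).round(1),(d@ey).round(1))
S=('side',(260,320),6)
f(*S,(337,311),138);f(*S,(337,469),42);f(*S,(333,525),8);f(*S,(333,493),30)
f(*S,(181,360),104);f(*S,(487,372),104)
T=('top',(180,200),6)
f(*T,(270,266),138);f(*T,(318,277),42);f(*T,(333,283),30)
f(*T,(283,161),104);f(*T,(294,377),104)
s=sense(); d=s['eef_pos'][:2]-O; print('tcp',d@ex,d@ey)
```

```text
side (337, 311) slot x,y -0.7 48.9
side (337, 469) slot x,y -1.3 48.1
side (333, 525) slot x,y -0.3 49.4
side (333, 493) slot x,y -0.2 49.9
side (181, 360) slot x,y 44.6 45.8
side (487, 372) slot x,y -44.7 49.3
top (270, 266) slot x,y -1.3 -46.5
top (318, 277) slot x,y 0.2 -48.0
top (333, 283) slot x,y -2.0 -52.2
top (283, 161) slot x,y 44.8 -48.7
top (294, 377) slot x,y -45.2 -46.1
tcp -1.8857893905335785 -3.3100204208076702
```

```bash
python3 -m pendant '[[0,0,0,0.5,0,0.05,0],[0,0,0,1.2,0,0.06,0],[0,0,0,1.9,0,0.06,0],[0,0,0,2.5,0,0.06,0],[0,0,0,2.9,0,0.06,0]]'
python3 - <<'E'
from h import *
st()
E
```

```text
time_s: 6.38
eef_pos: [467.9, 275.0, 75.2]
ee_rot: [0.705, -0.041, 0.706, 0.041]
force: [0.3, -0.7, -0.5]
grip_width: 0.089
t 6.38 p [467.9 275.   75.2] x [-0.001 -0.001 -1.   ] z [ 0.993  0.116 -0.001] yaw 6.64 F [ 0.3 -0.7 -0.5] T [-0.03  0.03  0.06] g 0.089 q [ 0.32  0.52  1.63 -0.    0.99  0.2 ]
```

No contact yet and the sheet is well into the slot. I'll go the last few mm slowly.

```bash
python3 -m pendant '[[0,0,0,0.1,0,0,0],[0,0,0,0.2,0,0,0],[0,0,0,0.3,0,0,0],[0,0,0,0.4,0,0,0],[0,0,0,0.45,0,0,0]]'
python3 - <<'E'
from h import *
st(); im=cap('side','s7')
cv2.imwrite('pics/s7c.png',cv2.resize(cv2.cvtColor(im,cv2.COLOR_RGB2BGR)[320:410,260:370],None,fx=6,fy=6,interpolation=cv2.INTER_CUBIC))
E
```

```text
time_s: 7.0
eef_pos: [468.0, 275.0, 71.1]
ee_rot: [0.706, -0.041, 0.706, 0.041]
force: [0.3, -0.4, -0.9]
grip_width: 0.086
t 7.0 p [468.  275.   71.1] x [-0.001 -0.001 -1.   ] z [ 0.993  0.116 -0.001] yaw 6.65 F [ 0.3 -0.4 -0.9] T [-0.02 -0.01  0.02] g 0.086 q [ 0.32  0.53  1.63 -0.    0.98  0.2 ]
```

View pics/s7c.png

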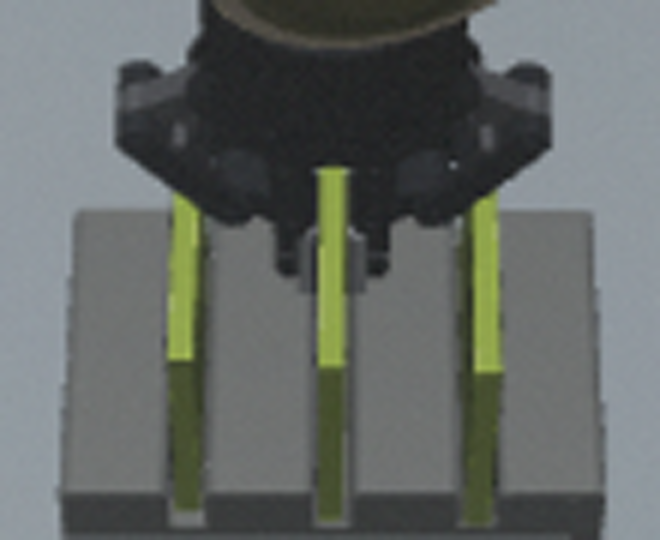

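```bash
python3 -m pendant '[[0,0,0,0.06,0,0,0],[0,0,0,0.12,0,0,0],[0,0,0,0.18,0,0,0],[0,0,0,0.24,0,0,0],[0,0,0,0.24,0,0,0]]'
python3 - <<'E'
from h import *
st()
E
```

```text
time_s: 7.68
eef_pos: [468.4, 275.0, 70.7]
ee_rot: [0.706, -0.041, 0.706, 0.041]
force: [-5.2, -2.7, 17.5]
grip_width: 0.087
t 7.67 p [468.4 275.   70.7] x [ 0. -0. -1.] z [0.993 0.116 0.   ] yaw 6.65 F [-5.2 -2.7 17.5] T [-0.52  1.23  0.04] g 0.087 q [ 0.32  0.53  1.63 -0.    0.98  0.2 ]
```

```bash
python3 -m pendant '[[0,0,0,-0.15,0,0,0],[0,0,0,-0.2,0,0,0.1],[0,0,0,-0.2,0,0,0.2],[0,0,0,-0.2,0,0,0.25],[0,0,0,-0.2,0,0,0.25]]'
python3 - <<'E'
from h import *
st(); im=cap('side','s8')
cv2.imwrite('pics/s8c.png',cv2.resize(cv2.cvtColor(im,cv2.COLOR_RGB2BGR)[320:410,260:370],None,fx=6,fy=6,interpolation=cv2.INTER_CUBIC))
E
```

```text
time_s: 8.3
eef_pos: [468.0, 275.0, 70.7]
ee_rot: [0.705, -0.041, 0.706, 0.041]
force: [-0.3, 0.2, 0.2]
grip_width: 0.252
t 8.3 p [468.  275.   70.7] x [-0.001 -0.001 -1.   ] z [ 0.993  0.116 -0.001] yaw 6.64 F [-0.3  0.2  0.2] T [0.05 0.04 0.02] g 0.252 q [ 0.32  0.53  1.63 -0.    0.98  0.2 ]
```

View pics/s8c.png

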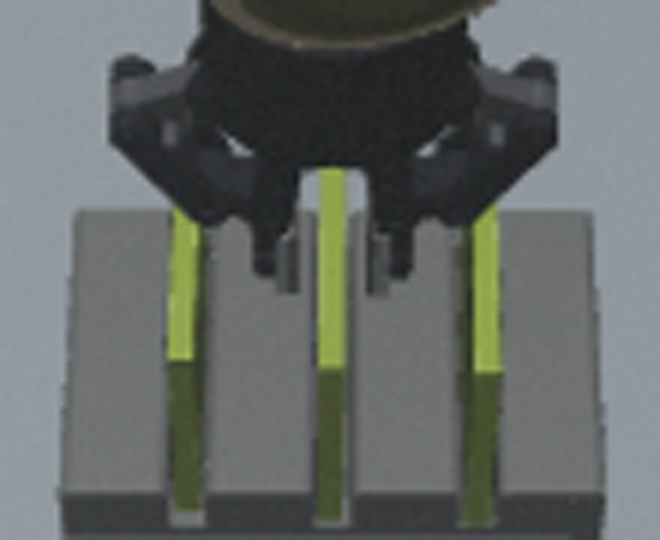

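```bash
python3 -m pendant '[[0,0,0,-1,0,0,0.25],[0,0,0,-3,0,0,0.25],[0,0,0,-6,0,0,0.25],[0,0,0,-10,0,0,0.25],[0,0,0,-14,0,0,0.4]]'
python3 - <<'E'
from h import *
st(); delta([504.2,1.9,215],tool(1.1,0))
E
```

```text
time_s: 8.98
eef_pos: [468.0, 275.0, 212.8]
ee_rot: [0.706, -0.041, 0.706, 0.041]
force: [0.1, 0.1, -0.2]
grip_width: 0.401
t 8.97 p [468.  275.  212.8] x [-0. -0. -1.] z [ 0.993  0.116 -0.   ] yaw 6.64 F [ 0.1  0.1 -0.2] T [ 0.01 -0.05 -0.  ] g 0.401 q [ 0.32  0.37  1.47 -0.    1.3   0.2 ]
rv [ 0.097 -0.     0.   ] deg 5.5 shift cm [ -0.22 -27.55   0.44]
```

```bash
python3 -m pendant '[[0.02,0,0,0,-5.5,0.1,0.5],[0.04,0,0,0,-11.5,0.2,0.5],[0.06,0,0,0,-17.5,0.3,0.5],[0.08,0,0,0,-23,0.4,0.5],[0.097,0,0,-0.2,-27.5,0.44,0.5]]'; python3 -m pendant '[[0,0,0,0,0,0,0.5],[0,0,0,0,0,0,0.5],[0,0,0,0,0,0,0.5],[0,0,0,0,0,0,0.5],[0,0,0,0,0,0,0.5]]'
python3 - <<'E'
from h import *
st(); im=cap('wrist','w9'); c=vision.calibration('wrist'); cap('top','t9');cap('side','s9')
h=np.array([504.2,1.9]); e=np.array([np.cos(np.radians(1.1)),np.sin(np.radians(1.1))]); n=np.array([-e[1],e[0]])
for a,b,z in((7,50,148),(-7,50,148),(-7,-50,148),(7,-50,148),(82,55,108),(82,-55,108),(-28,55,108),(-28,-55,108)):
    print(a,b,proj('wrist',[*(h+a*e+b*n),z],c).round(1))
E
```

```text
time_s: 9.6
eef_pos: [504.3, 0.4, 213.6]
ee_rot: [0.707, -0.006, 0.707, 0.006]
force: [0.3, -0.7, 0.3]
grip_width: 0.498
time_s: 10.22
eef_pos: [504.3, 2.9, 212.8]
ee_rot: [0.707, -0.007, 0.707, 0.007]
force: [-0.4, 0.1, 0.2]
grip_width: 0.502
t 10.22 p [504.3   2.9 212.8] x [-0.001 -0.    -1.   ] z [ 1.     0.02  -0.001] yaw 1.13 F [-0.4  0.1  0.2] T [-0.04  0.07 -0.04] g 0.502 q [-0.23  0.28  1.59 -0.    1.27 -0.25]
7 50 [330.2 176.6]
-7 50 [306.6 176.6]
-7 -50 [308.2 322.7]
7 -50 [328.7 322.7]
82 55 [436.5 159.8]
82 -55 [421.4 300.1]
-28 55 [278.2 159.8]
-28 -55 [283.3 300.1]
```

View pics/w9.png

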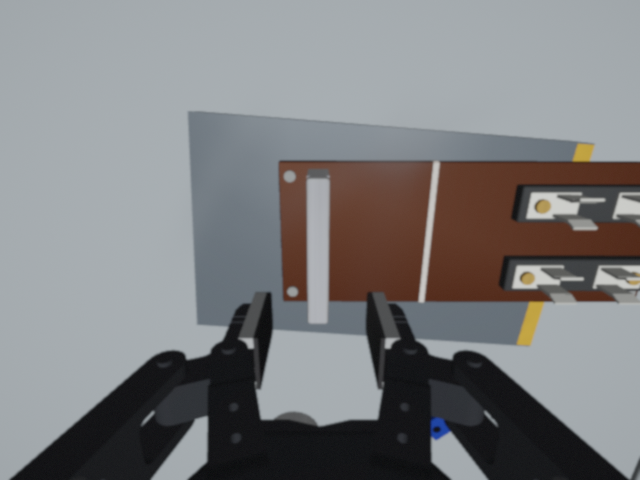

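View pics/s9.png

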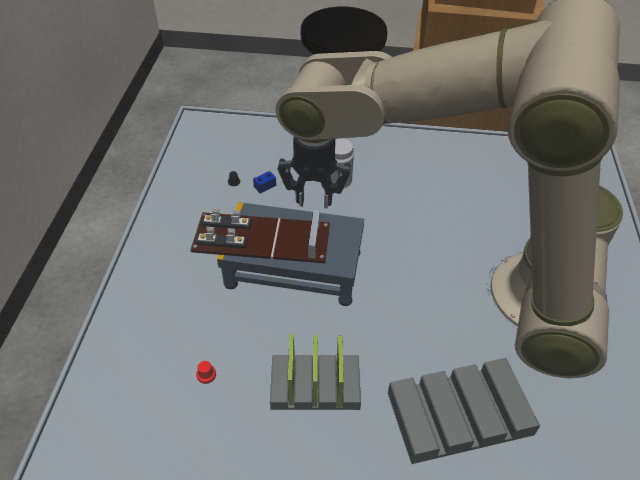

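```bash
python3 -m pendant '[[0,0,0,2.5,-0.1,0,0.5],[0,0,0,5,-0.1,0,0.5],[0,0,0,7.2,-0.1,0,0.5],[0,0,0,8.5,-0.1,0,0.5],[0,0,0,9,-0.1,0,0.5]]'; python3 -m pendant '[[0,0,0,0,0,0,0.4],[0,0,0,0,0,0,0.3],[0,0,0,0,0,0,0.2],[0,0,0,0,0,0,0.15],[0,0,0,0,0,0,0.1]]' 40;  python3 - <<'E'
from h import *
st(); cap('side','s10')
E
```

```text
time_s: 11.0
eef_pos: [504.2, 1.4, 122.5]
ee_rot: [0.707, -0.007, 0.708, 0.007]
force: [-0.4, 0.9, -0.2]
grip_width: 0.501
time_s: 11.62
eef_pos: [504.3, 1.4, 123.4]
ee_rot: [0.707, -0.007, 0.707, 0.006]
force: [-1.8, -0.1, 6.3]
grip_width: 0.155
t 11.62 p [504.3   1.4 123.4] x [-0.001 -0.001 -1.   ] z [ 1.     0.019 -0.001] yaw 1.09 F [-1.8 -0.1  6.3] T [ 0.06  0.43 -0.04] g 0.155 q [-0.23  0.38  1.7  -0.    1.06 -0.25]
```

```bash
python3 -c "
import cv2;s=cv2.imread('pics/s10.png');cv2.imwrite('pics/s10c.png',cv2.resize(s[150:330,170:390],None,fx=3.5,fy=3.3,interpolation=cv2.INTER_CUBIC))"
```

```text
(no output)
```

View pics/s10c.png

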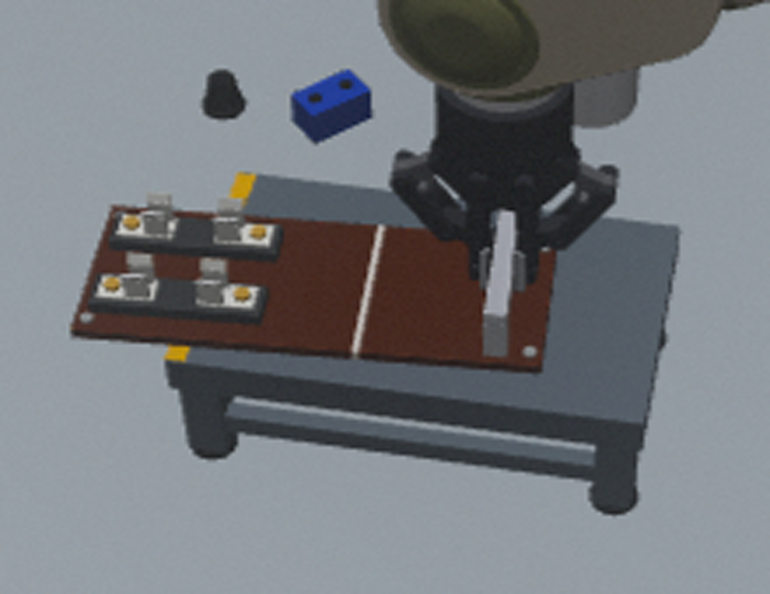

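```bash
python3 -m pendant '[[0,0,0,0,0,0,0],[0.004,0,0,0,-0.01,0.5,0],[0.01,0,0,0,-0.03,1.4,0],[0.017,0,0,0,-0.05,2.4,0],[0.024,0,0,0,-0.07,3.5,0]]' 90
python3 - <<'E'
from h import *
st(); delta([612.4,1.6,123.4],tool(-3.05,0))
E
```

```text
time_s: 12.3
eef_pos: [538.7, 1.5, 123.5]
ee_rot: [0.706, 0.002, 0.708, -0.002]
force: [-8.7, 0.3, 10.8]
grip_width: 0.142
t 12.3 p [538.7   1.5 123.5] x [-0.003 -0.001 -1.   ] z [ 1.    -0.005 -0.003] yaw -0.27 F [-8.7  0.3 10.8] T [0.1  1.43 0.08] g 0.142 q [-0.21  0.45  1.6  -0.    1.1  -0.21]
rv [ 0.048 -0.003  0.001] deg 2.8 shift cm [-0.02  0.05  7.37]
```

```bash
python3 -m pendant '[[0.005,0,0,0,0,0.7,0],[0.01,0,0,0,0.01,1.5,0],[0.016,0,0,0,0.02,2.3,0],[0.022,0,0,0,0.03,3.1,0],[0.026,0,0,0,0.03,3.7,0]]' 90
python3 - <<'E'
from h import *
st(); delta([612.4,1.6,123.4],tool(-3.05,0)); cap('side','s11')
E
python3 -c "
import cv2;s=cv2.imread('pics/s11.png');cv2.imwrite('pics/s11c.png',cv2.resize(s[150:330,130:390],None,fx=3,fy=3,interpolation=cv2.INTER_CUBIC))"
```

```text
time_s: 12.92
eef_pos: [575.8, 1.6, 123.5]
ee_rot: [0.706, 0.011, 0.708, -0.011]
force: [-8.4, 0.5, 11.1]
grip_width: 0.145
t 12.93 p [575.8   1.6 123.5] x [-0.003 -0.    -1.   ] z [ 1.    -0.031 -0.003] yaw -1.77 F [-8.4  0.5 11.1] T [ 0.06  1.36 -0.  ] g 0.145 q [-0.2   0.53  1.48 -0.    1.14 -0.17]
rv [ 0.022 -0.003  0.001] deg 1.3 shift cm [-0.    0.12  3.66]
```

View pics/s11c.png

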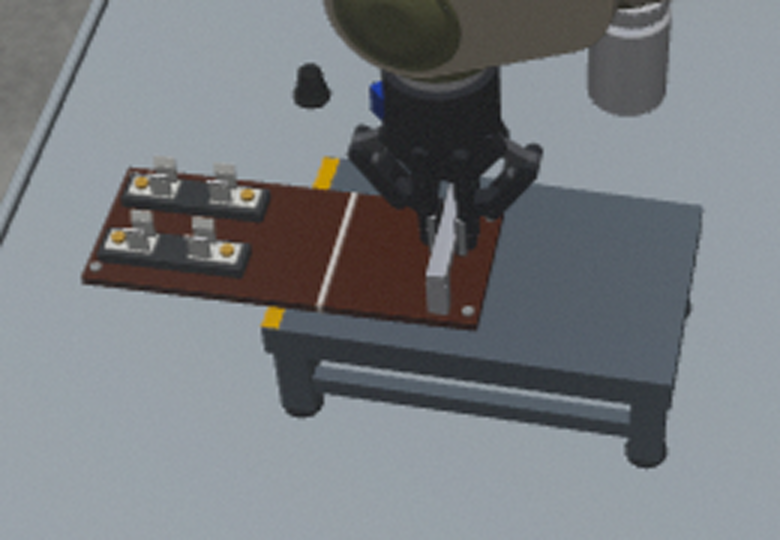

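```bash
python3 -m pendant '[[0.005,0,0,0,0.02,0.8,0],[0.01,0,0,0,0.05,1.6,0],[0.015,0,0,0,0.08,2.3,0],[0.02,0,0,0,0.1,2.9,0],[0.022,0,0,0,0.11,3.2,0]]' 90
python3 - <<'E'
from h import *
st(); delta([612.4,1.6,123.4],tool(-3.05,0)); a=cap('side','s12'); b=cap('top','t12');d=cap('wrist','w12')
c=lambda im,x,y,w_,h_,k,f: cv2.imwrite('pics/'+f+'.png',cv2.resize(cv2.cvtColor(im,cv2.COLOR_RGB2BGR)[y:y+h_,x:x+w_],None,fx=k,fy=k,interpolation=cv2.INTER_CUBIC))
c(a,195,190,100,90,7,'s12c'); c(b,285,120,90,90,6.5,'t12c')
E
```

```text
time_s: 13.6
eef_pos: [607.8, 1.7, 123.5]
ee_rot: [0.706, 0.018, 0.708, -0.019]
force: [-9.9, -0.1, 10.3]
grip_width: 0.143
t 13.6 p [607.8   1.7 123.5] x [-0.003 -0.001 -1.   ] z [ 0.999 -0.053 -0.003] yaw -3.03 F [-9.9 -0.1 10.3] T [ 0.05  1.33 -0.04] g 0.143 q [-0.19  0.59  1.37 -0.    1.18 -0.14]
rv [ 0.    -0.003  0.001] deg 0.2 shift cm [0.01 0.02 0.46]
```

View pics/s12c.png

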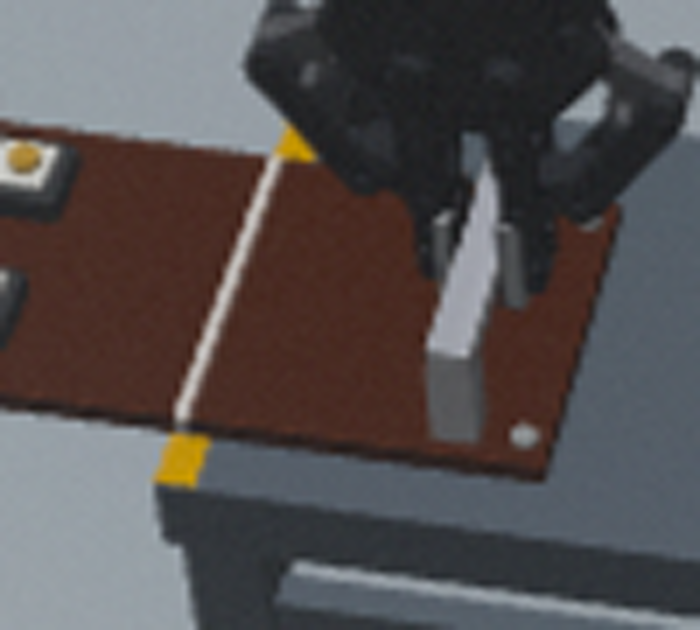

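View pics/t12c.png

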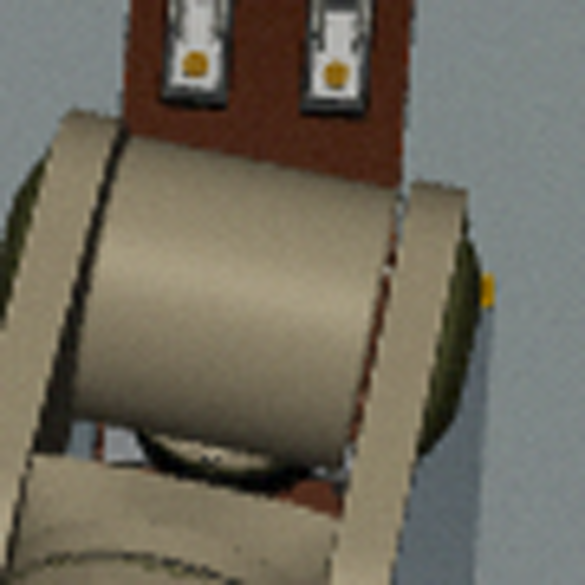

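View pics/w12.png

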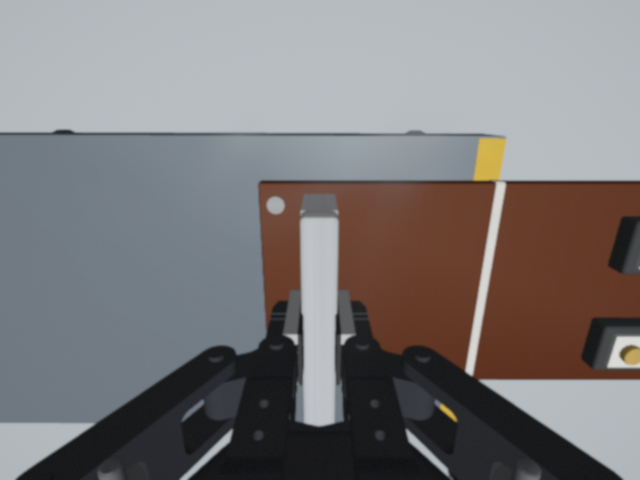

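Run:
```python
from h import *
c=lambda im,x,y,w_,h_,k,f: cv2.imwrite('pics/'+f+'.png',cv2.resize(im[y:y+h_,x:x+w_],None,fx=k,fy=k,interpolation=cv2.INTER_CUBIC))
s=cv2.imread('pics/s12.png'); wr=cv2.imread('pics/w12.png')
c(s,210,200,40,66,9,'a1'); c(wr,410,120,110,80,7,'a2'); c(wr,410,350,110,80,7,'a3')
```

```text
(no output)
```

View pics/a1.png

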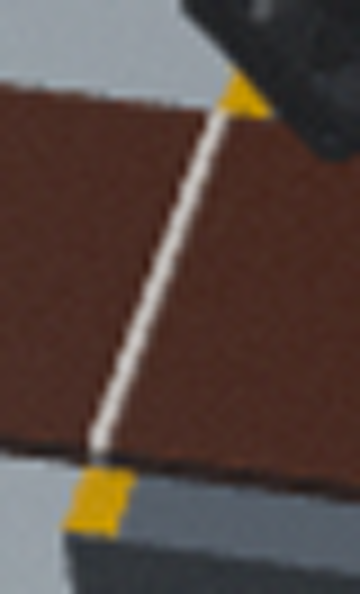

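View pics/a2.png

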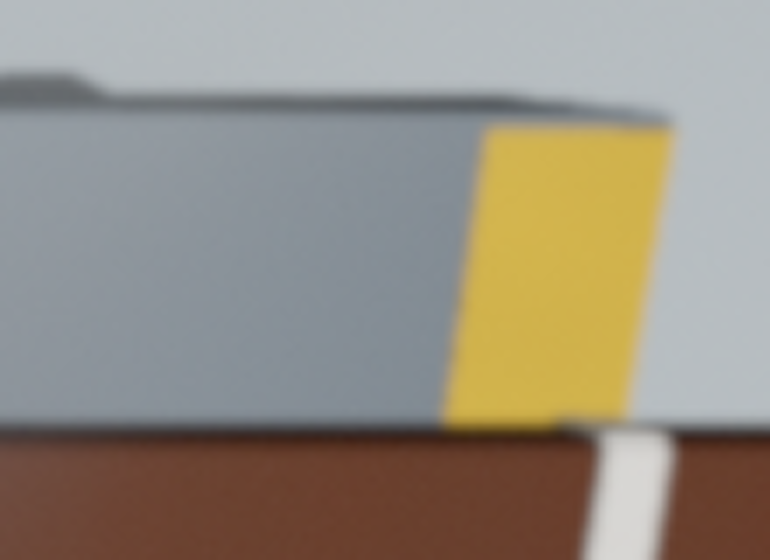

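View pics/a3.png

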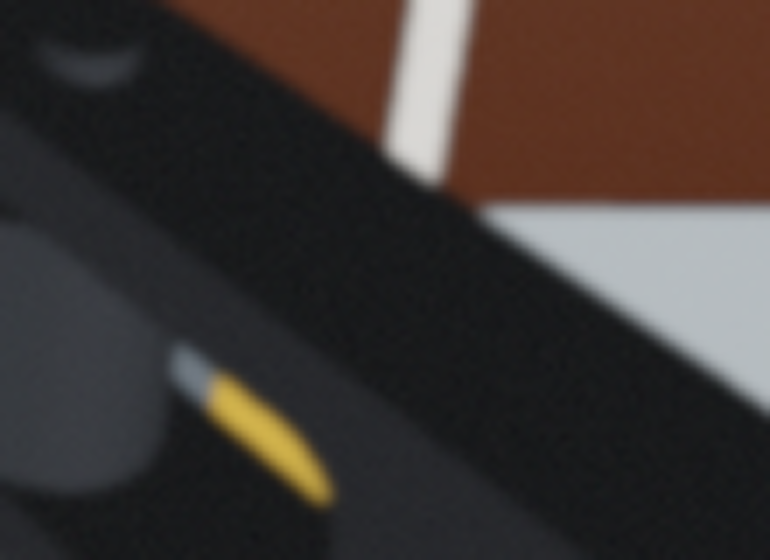

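```bash
cat > m.py <<'E'
from h import *
def run(items):
    E=np.array([693.8,-12.8]); g=np.radians(-3.05); e=np.array([np.cos(g),np.sin(g)]); n=np.array([-e[1],e[0]])
    for nm,cam,o,k,p,z in items:
        u=((p[0]+.5)/k-.5+o[0],(p[1]+.5)/k-.5+o[1]); d=w(cam,u,z)[:2]-E; print(nm,cam,(d@e).round(2),(d@n).round(1))
E
python3 - <<'E'
from m import *
S=('side',(210,200),9); W=('wrist',(410,120),7); V=('wrist',(410,350),7)
run([('line',*S,(100,447),108),('line',*S,(219,113),108),('edge',*S,(66,531),100),('edge',*S,(86,472),100),
('line',*W,(637,437),108),('line',*W,(618,555),108),('edge',*W,(674,128),100),('edge',*W,(628,424),100),('line',*V,(413,165),108),('line',*V,(440,5),108),('edge?',*V,(333,500),100)])
E
```

```text
line side -4.08 63.8
line side -3.0 -45.2
edge side -0.65 83.2
edge side -0.24 65.2
line wrist -3.77 64.8
line wrist -3.71 57.0
edge wrist -0.62 83.6
edge wrist -0.38 64.2
line wrist -3.59 -41.2
line wrist -3.6 -26.2
edge? wrist -1.45 -83.9
```

```bash
python3 -m pendant '[[0,0,0,0,0,0.1,0],[0,0,0,0,0,0.2,0],[0,0,0,0,0,0.3,0],[0,0,0,0,0,0.32,0],[0,0,0,0,0,0.32,0]]' 90
python3 - <<'E'
from h import *
st(); a=cap('side','s13'); d=cap('wrist','w13')
c=lambda im,x,y,w_,h_,k,f: cv2.imwrite('pics/'+f+'.png',cv2.resize(cv2.cvtColor(im,cv2.COLOR_RGB2BGR)[y:y+h_,x:x+w_],None,fx=k,fy=k,interpolation=cv2.INTER_CUBIC))
c(a,205,200,45,66,9,'b1'); c(d,410,120,110,80,7,'b2'); c(d,410,350,110,80,7,'b3')
E
```

```text
time_s: 14.38
eef_pos: [610.8, 1.5, 123.5]
ee_rot: [0.706, 0.018, 0.708, -0.019]
force: [-8.5, 1.1, 8.7]
grip_width: 0.142
t 14.38 p [610.8   1.5 123.5] x [-0.003 -0.001 -1.   ] z [ 0.999 -0.053 -0.003] yaw -3.02 F [-8.5  1.1  8.7] T [ 0.08  1.29 -0.03] g 0.142 q [-0.19  0.6   1.36 -0.    1.19 -0.14]
```

View pics/b1.png

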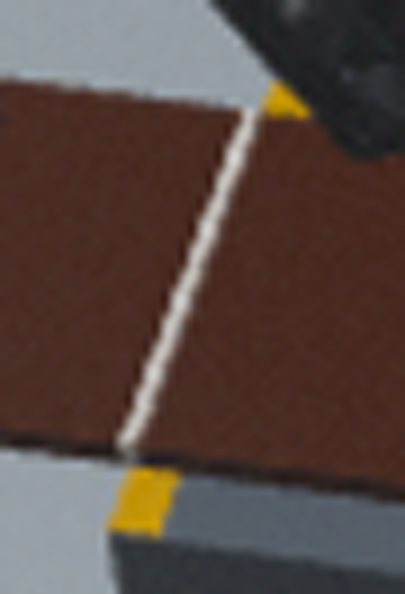

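View pics/b2.png

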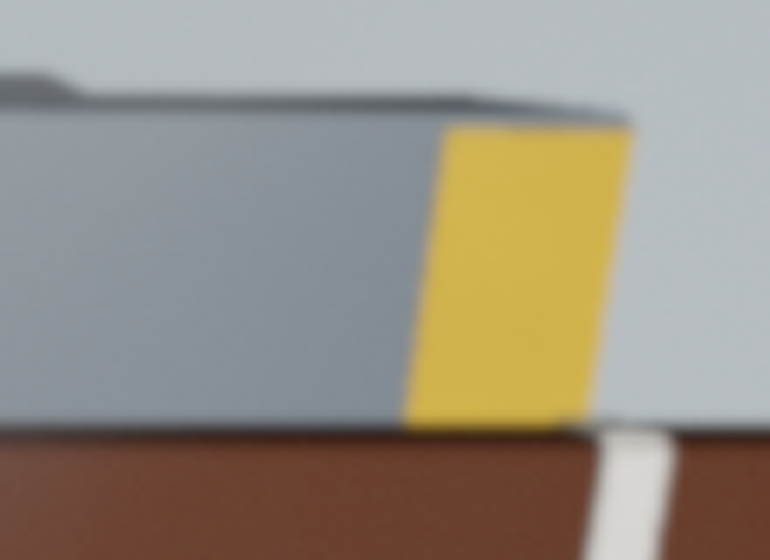

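View pics/b3.png

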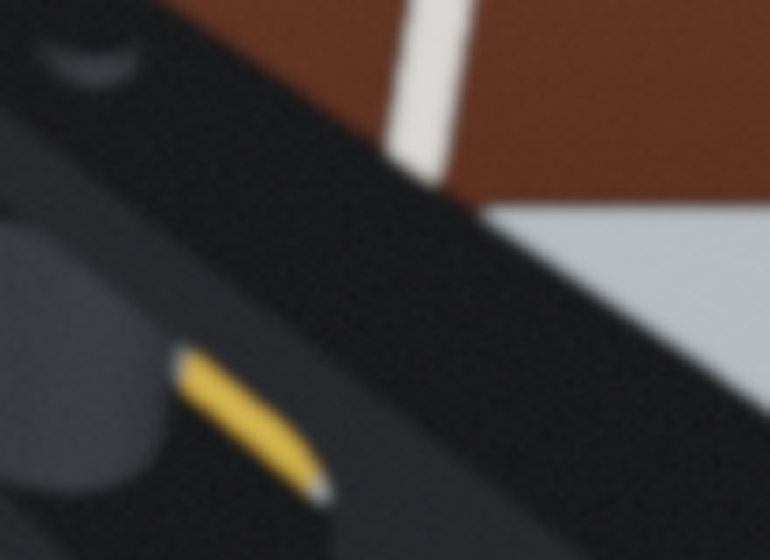

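Run:
```python
from m import *
S=('side',(205,200),9); W=('wrist',(410,120),7); V=('wrist',(410,350),7)
run([('line',*S,(130,447),108),('line',*S,(249,113),108),('edge',*S,(110,531),100),('edge',*S,(129,472),100),('edge',*S,(265,108),100),
('line',*W,(637,437),108),('line',*W,(618,555),108),('edge',*W,(633,128),100),('edge',*W,(593,420),100),('line',*V,(413,165),108),('line',*V,(440,5),108),('edge',*V,(313,489),100),('inner',*V,(178,362),100),('inner',*W,(441,130),100)])
```

```text
line side -0.69 64.4
line side 0.58 -44.5
edge side -0.43 83.3
edge side 0.22 65.3
edge side -0.03 -54.4
line wrist -1.17 64.8
line wrist -1.1 57.0
edge wrist -0.7 83.6
edge wrist -0.21 64.5
line wrist -0.97 -41.1
line wrist -0.98 -26.1
edge wrist -0.75 -82.5
inner wrist -14.04 -68.5
inner wrist -13.23 83.5
```

Run:
```python
from m import *
def fit(cam,f,rows,c0,c1,mask,z):
    im=cv2.imread('pics/'+f+'.png').astype(float); out=[]
    for r in rows:
        seg=im[r,c0(r):c1(r)]; g=mask(seg); 
        if g.sum()<=0: continue
        u=c0(r)+(g*np.arange(len(g))).sum()/g.sum(); out.append((u,r))
    out=np.array(out); E=np.array([693.8,-12.8]); a=np.radians(-3.05); e=np.array([np.cos(a),np.sin(a)]); n=np.array([-e[1],e[0]])
    P=np.array([w(cam,p,z)[:2]-E for p in out]); x,y=P@e,P@n
    k=np.polyfit(y,x,1); res=x-np.polyval(k,y); print(cam,f,'slope deg',np.degrees(-k[0]).round(2),'at y=10:',np.polyval(k,10).round(2),'rms',res.std().round(2),y.min().round(),y.max().round())
white=lambda s: np.clip(s.min(1)-90,0,None)
# side: line from (219.4,249.2) to (232.7,212)
fit('side','s13',range(214,247),lambda r:int(219.4+(249.2-r)*.357)-4,lambda r:int(219.4+(249.2-r)*.357)+6,white,108)
# wrist: line (501,182) to (469,373)
fit('wrist','w13',range(186,370),lambda r:int(501-(r-182)*.1675)-9,lambda r:int(501-(r-182)*.1675)+10,white,108)
```

```text
side s13 slope deg 0.02 at y=10: 0.18 rms 0.27 -39.0 56.0
wrist w13 slope deg -0.02 at y=10: -0.94 rms 0.02 -38.0 63.0
```

```bash
python3 -m pendant '[[0,0,0,0,0,0,0],[0,0,0,0,0,0,0],[0,0,0,0,0,0,0],[0,0,0,0,0,0,0],[0,0,0,0,0,0,0]]' 90
python3 - <<'E'
from h import *
st(); a=cap('side','s14'); b=cap('top','t14')
E=np.array([693.8,-12.8]); g=np.radians(-3.05); e=np.array([np.cos(g),np.sin(g)]); n=np.array([-e[1],e[0]])
for x,y in((170,65),(170,-45)):
    for z in(103,108,113): print(x,y,z,proj('side',[*(E+x*e+y*n),z]).round(1),proj('top',[*(E+x*e+y*n),z]).round(1))
A=cv2.cvtColor(a,cv2.COLOR_RGB2BGR); cv2.imwrite('pics/s14c.png',cv2.resize(A[180:270,120:250],None,fx=6,fy=6,interpolation=cv2.INTER_CUBIC))
E
```

```text
time_s: 15.1
eef_pos: [610.8, 1.5, 123.5]
ee_rot: [0.706, 0.018, 0.708, -0.019]
force: [-7.8, -0.2, 9.0]
grip_width: 0.14
t 15.1 p [610.8   1.5 123.5] x [-0.003 -0.001 -1.   ] z [ 0.999 -0.053 -0.003] yaw -3.02 F [-7.8 -0.2  9. ] T [0.09 1.27 0.04] g 0.14 q [-0.19  0.6   1.36 -0.    1.19 -0.14]
170 65 103 [140.5 240.2] [306.9  92.3]
170 65 108 [140.  238.6] [306.9  91.5]
170 65 113 [139.5 237. ] [306.8  90.8]
170 -45 103 [158.4 203.8] [349.9  95.4]
170 -45 108 [158.  202.2] [350.1  94.6]
170 -45 113 [157.6 200.6] [350.2  93.8]
```

View pics/s14c.png

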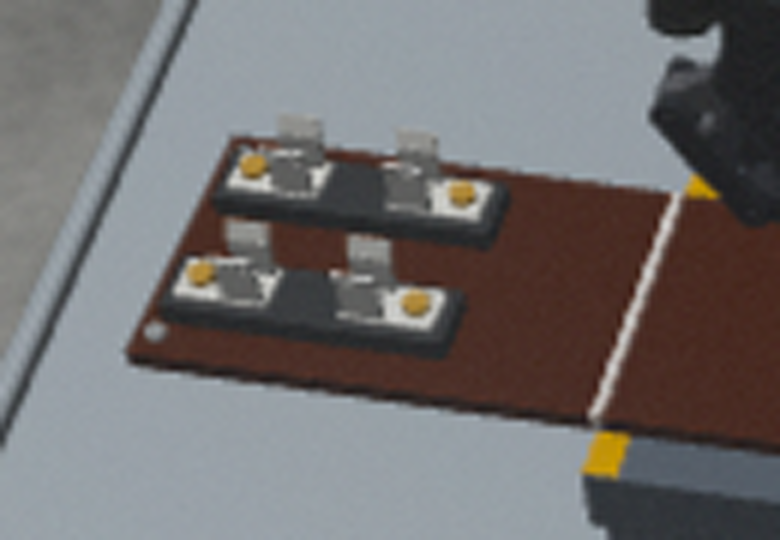

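View pics/s14.png

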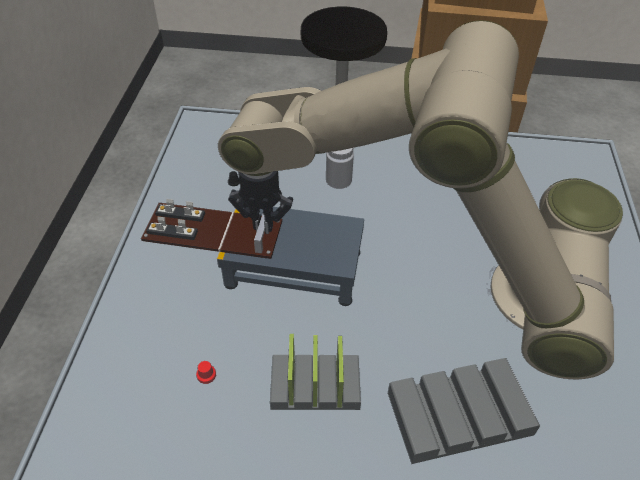

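```bash
python3 -c "
from rig import job; print(job.finish_job())"
```

```text
the job is handed in; nothing more can be done
None
```

I stood the barrier sheet in the free middle slot of the small rack. Then I slid the plate out by its handle, turning it about 4° on the way. I handed the job in at about 15 s, with the gripper holding the plate by the handle.

**Last checks:**
- **Barrier:** it touched the slot floor at about 17 N when lowered. It stood upright after release and was still standing in the final picture, between the two parked sheets.
- **Line at the edge:** the line is parallel to the edge within about 0.2°. The two cameras disagree slightly on position: the side view puts the line about 0.3 mm past the edge, and the wrist view about 0.4 mm short. The average is about zero. The arm hid the line from the top camera, so there was no third check.
- **Level and steady:** both outer corners of the plate appear within about 1.5 px of where a level plate would put them. The TCP did not move during the last hold. The gripper is pressing down with about 9 N, plus about 8 N of sideways push held by friction.
- **Other objects:** the two parked sheets, the canister and the red cap look unmoved in the final picture. The arm partly hides the boot and fully hides the blue spacer, so I could not check those two at the end.

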